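# Scoop the loose nuts into the parts tray

## Task

Two big oily hexagon nuts were left on the bench, just outside the wall of the shallow grey parts tray. Take the hand scoop by its grip, push it along the bench under the nuts with the tray's wall as a backstop, and lift and tip them into the tray; keep the gripper and arm off the nuts. Then put the scoop back down flat on the bench, clear of the tray.

Things in the scene. Friction and masses are not known exactly. Their poses are not given: they have to be found in the camera images.
- scoop_grip (a point): loose aluminium hand scoop, 0.16 kg: pan 90 (x) x 106 (y) mm, 100 inside. Point: centre of the black cross grip bar over the pan, 16 (x) x 100 (y) x 24 mm tall, 60 mm above the flat underside, open below for fingers. x points to the open lip, 55 mm ahead at underside level, 0.8 mm thin, sloping to the 3.5 mm floor; back 35 mm behind; walls 30 mm high. Nuts slide off beyond 25 deg lip-down.
- nut_1_center (a point): loose oily steel hexagon nut (friction about 0.3) lying flat on the bench: 24 mm across flats, 28 across corners, 14 tall, 15 mm hole, 35 g, edges bevelled 2 mm all round. Point: its centre, 7 mm above its underside. It lies outside the tray's +y wall, near the wall's middle, 4 to 20 mm clear of it; side by side with the other nut, centres 32 to 46 mm apart along the wall.
- nut_2_center (a point): loose oily steel hexagon nut (friction about 0.3) lying flat on the bench: 24 mm across flats, 28 across corners, 14 tall, 15 mm hole, 35 g, edges bevelled 2 mm all round. Point: its centre, 7 mm above its underside. It lies outside the tray's +y wall, near the wall's middle, 4 to 20 mm clear of it; side by side with the other nut, centres 32 to 46 mm apart along the wall.
- tray: shallow open empty grey tray, fixed to the bench: outside 170 mm (its x) by 150 mm (its y), walls 3 mm thick and 30 mm high with a thin round steel rim (top 32 mm above the bench), floor 3 mm thick. Origin: centre of its underside, at bench height; z up. Its walls along x stand at y = +75 and -75 mm; the nuts lie outside the +y wall.

How it is judged:
By the outcome, as a careful person would: the job done as asked, in the order asked, and still so for the second after the job is handed in, with the robot touching nothing.
It also fails if it takes over 48 s, if anything falls off the work surface, if the arm or the gripper's body presses on something with over 40 N, if the wrist force passes 120 N, or if a joint passes its speed limit or range.

## Robot

A 6-joint arm with a two-finger parallel gripper is mounted at the origin on a cart in front of the work surface, level with it; the furniture and walls round the work are solid. World frame = base frame: x ahead of the robot, y to its left, z up, the work surface at z = 0. Lengths are in mm, angles in rad, forces in N, time in s.
With the tool pointing down it reaches from about 400 to 925 mm from the base axis. Payload 3.4 kg.
Tool frame: the origin (TCP) lies midway between the tips of the shut fingers; the grasp point (between the pads) lies 19 mm behind it; z points along the fingers, y is the line along which they close (so a half turn about z gives the same grasp; the last joint's range is limited). The gripper opens to 85 mm and grips with 20 to 120 N. Pads are 22 mm wide; open, the fingers measure 114 mm over their backs; the gripper's body (76 mm by 85 mm) begins 54 mm behind the grasp point. The pads swing forward as they close: fully open they stand 13 mm farther back than shut.
Start: joints at [-1.224, 0.307, 1.506, -0, 1.328, -0.073], TCP at [234.335, -525.089, 231.305] pointing down, gripper open.
Joint ranges: [-3.12, 3.12], [-1.05, 2.28], [0.14, 2.33], [-1.42, 4.57], [0.1, 2.73], [-2.68, 2.68]. Speed limits (rad/s): [2.57, 2.57, 3.14, 3.14, 3.14, 3.14].

## Interface

Orientations are given as a unit quaternion [x, y, z, w].
In Python, from rig import bot, planner, cams, job_done, sensors gives the robot as it stands. Calls block until the motion is done:
- bot.move_ptp(position, orientation): joint-space move of the TCP to a pose.
- bot.move_linear(position, rot=None, v=150): straight line of the TCP; rot=None keeps the orientation; v is the mean speed in mm/s.
- bot.move_joints(angles): joint-space move.
- bot.grip(opening, grasp_force=None): finger opening in mm; grasp_force is the grip in N (None keeps the last); returns when the fingers have stopped.
- bot.wait(seconds).
- planner.inverse_kinematics(position, orientation): joint angles nearest the present ones, or None.
- cams.snapshot(name): name is "scene" or "side" or "wrist"; returns a dict with "image" (420x560x3 uint8, red, green, blue), "fx", "fy", "cx", "cy" (pixels), "dist_coeffs" ([k1, k2, p1, p2, k3] as OpenCV has them; the pictures are not rectified), "R" (3x3) and "t" (3): a world point X has camera coordinates R X + t; the wrist camera has in their place "hand_eye" (4x4, takes a point from camera to tool coordinates, whose origin is the TCP and whose axes are the flange's). Camera axes: x right, y down, z forward; pixel columns grow to the right and rows downward; lengths in mm; the calibration is good to about 2 mm. A picture is of the moment at which its call begins: read the wrist's pose just before it. There is no depth.
A pose or a line that the arm cannot do raises bot.Unreachable and nothing moves.
- job_done(): hands the job in; it is judged then, once.
Readings, each from a call of its own:
- sensors.read_time_s(): time.
- sensors.read_joint_positions(): joint angles.
- sensors.read_joint_velocities(): joint speeds.
- sensors.read_joint_efforts(): joint torques, N m.
- sensors.read_eef_pos(): TCP position.
- sensors.read_tool_rot(): TCP orientation.
- sensors.read_force(): force on the tool from outside, world axes, zero at the start.
- sensors.read_wrist_torque(): the same for the moment, N m.
- sensors.read_finger_gap(): finger opening in mm.
- sensors.read_finger_force(): force on a finger pad.
Only numpy, scipy, OpenCV 4.12 (cv2) and the standard library are available. Lean on these libraries where they do the work, as an engineer would, in place of code of your own. Each camera call takes 0.05 s, during which the arm holds its last target. There are 200 camera calls.

## Working session

There is one attempt and no reset: what is moved stays moved. The work goes in short steps, each a Python script; the robot and the scene stay as the last script left them, time stands still between calls to the robot, and variables do not carry over. Pictures are saved under pics/ and viewed, at most 10 in all, crops included, and the job is handed in when it is done.

```bash
mkdir -p pics; ls; python3 - <<'E'
from rig import bot, planner, cams, sensors
import cv2,numpy as np
a=[cams.snapshot(n) for n in("scene","side")]
for n,s in zip(("scene","side"),a):
    cv2.imwrite(f"pics/{n}0.png",s["image"][:,:,::-1]); print(n,{k:np.round(v,3).tolist() for k,v in s.items() if k!="image"})
print(sensors.read_tool_rot(),sensors.read_time_s())
E
```

```text
pics
scene {'fx': 466.806, 'fy': 466.806, 'cx': 280.616, 'cy': 209.53, 'dist_coeffs': [-0.078, 0.0, 0.0, 0.0, 0.0], 'R': [[-0.835, -0.55, 0.014], [-0.289, 0.417, -0.862], [0.468, -0.723, -0.508]], 't': [467.522, 176.345, 733.879]}
side {'fx': 525.325, 'fy': 525.325, 'cx': 286.235, 'cy': 213.35, 'dist_coeffs': [-0.106, 0.0, 0.0, 0.0, 0.0], 'R': [[-0.991, -0.135, -0.022], [-0.07, 0.641, -0.764], [0.118, -0.755, -0.645]], 't': [508.783, 55.52, 1007.06]}
[ 9.78047897e-01  2.08378141e-01 -1.24101348e-04 -9.20007688e-04] 0.1
```

View pics/scene0.png

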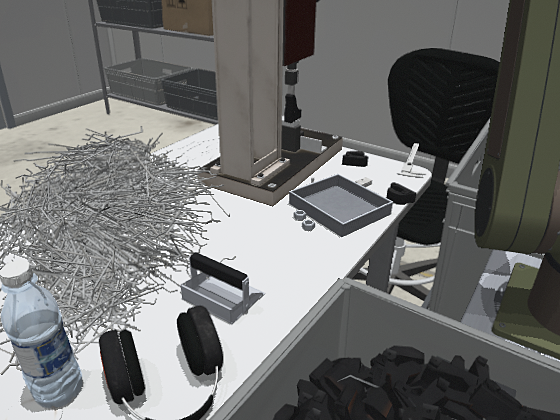

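View pics/side0.png

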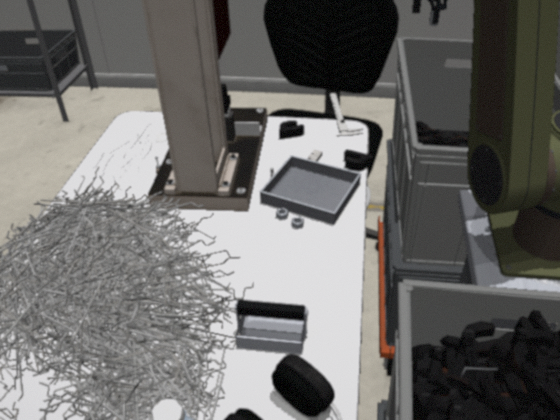

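```bash
python3 - <<'E'
import cv2,numpy as np
a=cv2.imread("pics/scene0.png")[165:345,165:405]; b=cv2.imread("pics/side0.png")[150:360,220:380]
cv2.imwrite("pics/c1.png",cv2.resize(a,None,fx=3.33,fy=3.33,interpolation=cv2.INTER_CUBIC)[:600,:800])
cv2.imwrite("pics/c2.png",cv2.resize(b,None,fx=2.85,fy=2.85,interpolation=cv2.INTER_CUBIC))
E
```

```text
(no output)
```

View pics/c1.png

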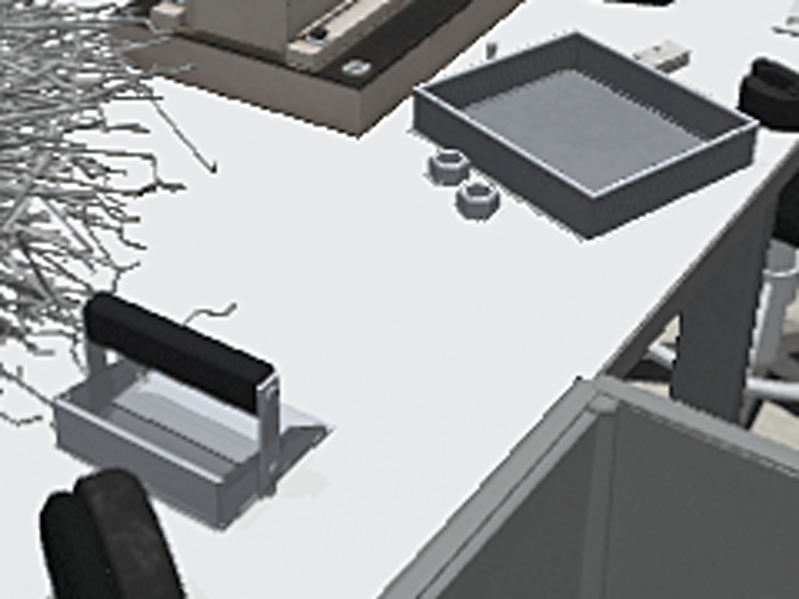

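View pics/c2.png

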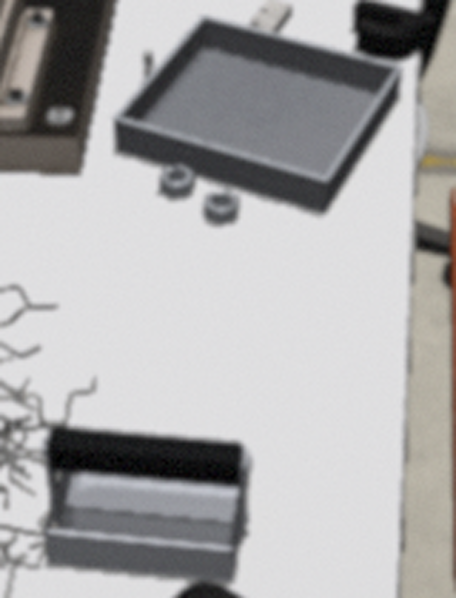

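```bash
cat > h.py <<'E'
from rig import bot, planner, cams, sensors
import cv2,numpy as np
from scipy.optimize import least_squares
from scipy.spatial.transform import Rotation as Ro
def proj(s,X):
    K=np.array([[s["fx"],0,s["cx"]],[0,s["fy"],s["cy"]],[0,0,1.]])
    R,t=np.array(s["R"]),np.array(s["t"])
    if "hand_eye" in s: pass
    return cv2.projectPoints(np.array(X,float).reshape(-1,3),cv2.Rodrigues(R)[0],t,K,np.array(s["dist_coeffs"]))[0].reshape(-1,2)
def wrist(name=None):
    p=np.array(sensors.read_eef_pos());q=np.array(sensors.read_tool_rot())
    s=cams.snapshot("wrist"); T=np.eye(4);T[:3,:3]=Ro.from_quat(q).as_matrix();T[:3,3]=p
    M=np.linalg.inv(T@np.array(s["hand_eye"])); s["R"]=M[:3,:3];s["t"]=M[:3,3]
    if name: cv2.imwrite(f"pics/{name}.png",s["image"][:,:,::-1])
    return s
def fit_pose(obs,x0):   # obs: list of (cam, local pts, px); pose x,y,yaw
    def place(v,L):
        L=np.array(L,float);c,s_=np.cos(v[2]),np.sin(v[2])
        return np.c_[v[0]+c*L[:,0]-s_*L[:,1],v[1]+s_*L[:,0]+c*L[:,1],L[:,2]]
    r=least_squares(lambda v:np.concatenate([(proj(s,place(v,L))-px).ravel() for s,L,px in obs]),x0,x_scale=[100,100,1])
    return r.x,np.round(r.fun.reshape(-1,2),1)
E
cat > m.py <<'E'
from h import *
A=cams.snapshot("scene");B=cams.snapshot("side")
import pickle
a=lambda l:np.array(l)/3.333+165
b=lambda l:np.array(l)/2.85+[220,150]
tr=[[85,75,32],[-85,75,32],[-85,-75,32],[85,-75,32]]
print(fit_pose([(A,tr,a([(415,88),(594,193),(757,123),(575,32)])),(B,tr,b([(118,120),(325,180),(400,68),(208,20)]))],[500,-300,0.1]))
print(fit_pose([(A,[[-35,-53,0],[-35,-53,30],[-35,53,30],[-35,53,0],[55,-53,0]],a([(220,528),(218,480),(57,403),(57,445),(331,428)])),
 (B,[[-35,53,0],[-35,-53,0],[-35,53,30],[-35,-53,30]],b([(47,567),(233,580),(47,530),(237,547)]))],[500,100,-1.6]))
for pa,pb in (((449,158),(177,177)),((478,191),(221,203))):
    print(fit_pose([(A,[[0,0,14]],a([pa])),(B,[[0,0,14]],b([pb]))],[500,-200,0]))
E
python3 m.py
```

```text
(array([ 4.71316023e+02, -9.87096547e+01, -3.29463282e-01]), array([[-0.9, -0.5],
       [-0.5,  1.2],
       [ 1. , -0.2],
       [ 0.4, -1.3],
       [-1.5, -0.3],
       [ 1.3,  1. ],
       [ 1.5, -0.1],
       [-1.4, -1.7]]))
(array([498.20459955, 275.63077676,  -1.56490736]), array([[ 1.3,  0.6],
       [ 1. ,  0.5],
       [-2.2, -1.8],
       [-0.4, -0.3],
       [ 1.1, -1. ],
       [ 0.5, -1.1],
       [ 0.9,  0.8],
       [-1.1,  0.6],
       [-0.5,  1.1]]))
(array([523.61380623, -16.57471724,   0.        ]), array([[-0.2, -0.1],
       [ 0.2, -0.1]]))
(array([488.65820147,   7.49907404,   0.        ]), array([[-0.5,  0. ],
       [ 0.4, -0.3]]))
```

```bash
cat >> h.py <<'E'
C=np.array([[0,1,0],[1,0,0],[0,0,-1.]]); 
def pose(x,y,z,yaw,tilt=0,flip=False):
    """scoop grip point (z above bench, 60 when set down), yaw of lip direction, tilt>0 = lip down (deg)"""
    R=Ro.from_euler("ZY",[yaw,np.radians(tilt)]).as_matrix()@C
    if flip: R=R@np.diag([-1,-1,1])
    return np.array([x,y,z])+19*R[:,2], Ro.from_matrix(R).as_quat()
def tray2w(T,p):
    c,s=np.cos(T[2]),np.sin(T[2]); return T[0]+c*p[0]-s*p[1],T[1]+s*p[0]+c*p[1]
E
python3 - <<'E'
from h import *
T=[471.3,-98.7,-.3295];Y=T[2]-np.pi/2
w=lambda y,x=2.5:tray2w(T,(x,y))
for f in (0,1):
  for n,a in dict(look=(505,30,300,Y),pre=(498,275.6,150,-1.565),g=(498,275.6,60,-1.565),ap=(*w(195),60,Y),end=(*w(131),60,Y),tb=(*w(135),75,Y,-20),up=(*w(135),150,Y,-20),over=(*w(20),150,Y,-20),tip=(*w(20),100,Y,45),tip2=(*w(20),105,Y,55)).items():
    q=planner.inverse_kinematics(*pose(*a,flip=f)); print(f,n,np.round(a,2),None if q is None else np.round(q,2))
E
```

```text
0 look [505.   30.  300.   -1.9] [-0.02  0.17  1.56 -0.    1.4   1.88]
0 pre [498.   275.6  150.    -1.56] [ 0.43  0.39  1.65 -0.    1.1   2.  ]
0 g [498.   275.6   60.    -1.56] [ 0.43  0.5   1.75 -0.    0.89  2.  ]
0 ap [536.76  85.    60.    -1.9 ] [ 0.08  0.48  1.8  -0.    0.86  1.98]
0 end [516.05  24.44  60.    -1.9 ] [-0.03  0.45  1.86 -0.    0.83  1.87]
0 tb [517.35  28.23  75.    -1.9  -20.  ] [ 0.18  0.52  1.74 -0.35  1.09  2.27]
0 up [517.35  28.23 150.    -1.9  -20.  ] [ 0.18  0.42  1.67 -0.32  1.24  2.21]
0 over [480.14 -80.58 150.    -1.9  -20.  ] [-0.02  0.36  1.78 -0.37  1.14  2.06]
0 tip [480.14 -80.58 100.    -1.9   45.  ] [-0.75  0.55  1.93  0.77  1.18  0.65]
0 tip2 [480.14 -80.58 105.    -1.9   55.  ] [-0.82  0.63  1.92  0.85  1.31  0.53]
1 look [505.   30.  300.   -1.9] [-0.02  0.17  1.56 -0.    1.4  -1.27]
1 pre [498.   275.6  150.    -1.56] [ 0.43  0.39  1.65 -0.    1.1  -1.15]
1 g [498.   275.6   60.    -1.56] [ 0.43  0.5   1.75 -0.    0.89 -1.15]
1 ap [536.76  85.    60.    -1.9 ] [ 0.08  0.48  1.8  -0.    0.86 -1.16]
1 end [516.05  24.44  60.    -1.9 ] [-0.03  0.45  1.86 -0.    0.83 -1.28]
1 tb [517.35  28.23  75.    -1.9  -20.  ] [ 0.18  0.52  1.74 -0.35  1.09 -0.87]
1 up [517.35  28.23 150.    -1.9  -20.  ] [ 0.18  0.42  1.67 -0.32  1.24 -0.93]
1 over [480.14 -80.58 150.    -1.9  -20.  ] [-0.02  0.36  1.78 -0.37  1.14 -1.08]
1 tip [480.14 -80.58 100.    -1.9   45.  ] [-0.75  0.55  1.93  0.77  1.18 -2.49]
1 tip2 [480.14 -80.58 105.    -1.9   55.  ] [-0.82  0.63  1.92  0.85  1.31 -2.61]
```

```bash
python3 - <<'E'
from h import *
bot.move_ptp(*pose(505,30,330,-1.9)); 
s=wrist("w1"); print(np.round(s["hand_eye"],2).tolist(),s["fx"],sensors.read_time_s())
import pickle; pickle.dump(s,open("w1.pkl","wb"))
cv2.imwrite("pics/w1.png",cv2.resize(s["image"][:,:,::-1],(800,600),interpolation=cv2.INTER_CUBIC))
E
```

```text
[[-0.0, -0.96, -0.29, 73.44], [1.0, -0.0, -0.0, -1.2], [0.0, -0.29, 0.96, -143.24], [0.0, 0.0, 0.0, 1.0]] 367.50516887993393 2.475
```

View pics/w1.png

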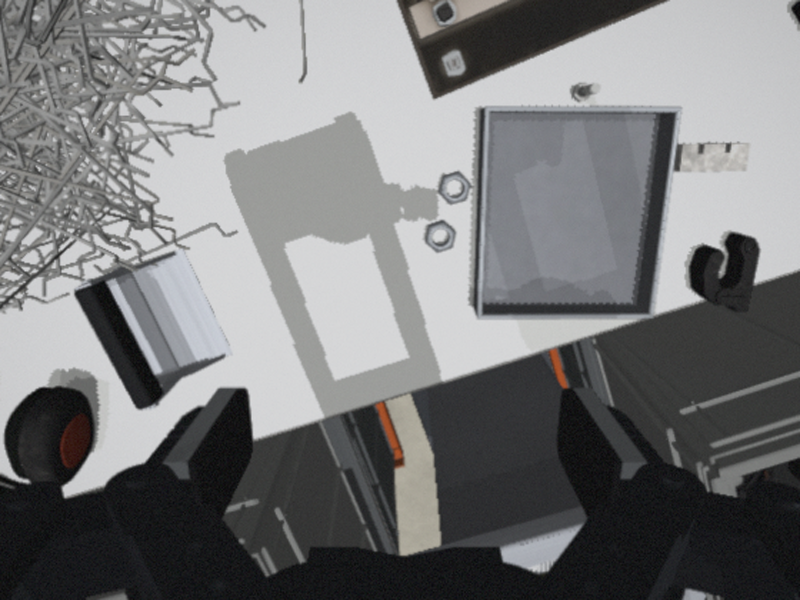

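The wrist view shows the tray (rim corners about 478,107 / 681,107 / 655,316 / 478,316), both nuts (holes at 455,187 and 440,236) and the scoop, lip facing the tray (lip corners 181,250 / 230,352).

```bash
python3 - <<'E'
from h import *; import pickle
s=pickle.load(open("w1.pkl","rb")); k=lambda l:np.array(l)/1.4286
T,r=fit_pose([(s,[[85,75,32],[-85,75,32],[-85,-75,32],[85,-75,32]],k([(478,107),(478,316),(655,316),(681,107)]))],[471,-98,-.33]);print(T,r.tolist())
for p in((455,187),(440,236)):
    n,_=fit_pose([(s,[[0,0,14]],k([p]))],[500,0,0]); c=Ro.from_euler("z",-T[2]).apply([n[0]-T[0],n[1]-T[1],0]); print(n,c)
print(fit_pose([(s,[[55,53,0],[55,-53,0]],k([(181,250),(230,352)]))],[498,275,-1.57]))
print(fit_pose([(s,[[0,50,72],[0,-50,72]],k([(92,287),(147,402)]))],[498,275,-1.57]))
E
```

```text
[ 4.73546256e+02 -1.01919095e+02 -3.13283408e-01] [[3.1, 0.1], [-0.3, 1.9], [-1.4, -0.2], [-1.6, -1.7]]
[525.22783957 -20.26550867   0.        ] [24.00175578 93.60667671  0.        ]
[490.41200967   3.96857486   0.        ] [-16.58803053 105.93153224   0.        ]
(array([498.61839029, 278.60671142,  -1.56748507]), array([[-0.4, -1. ],
       [ 0.4,  1.2]]))
(array([500.26219378, 269.33561964,  -1.61642267]), array([[ 0.2,  0.5],
       [-0.2, -0.6]]))
```

```bash
python3 - <<'E'
from h import *
S=(498.5,276.5); Y=-1.567
bot.move_ptp(*pose(*S,150,Y)); f0=np.array(sensors.read_force())
p,q=pose(*S,60,Y); bot.move_linear(p,v=150); print("F",np.round(np.array(sensors.read_force())-f0,1))
bot.grip(10,80); print(sensors.read_finger_gap(),sensors.read_finger_force(),"F",np.round(np.array(sensors.read_force()),1),f0)
bot.move_linear(p+[0,0,60],v=150); 
print(np.round(sensors.read_force(),1),sensors.read_finger_gap(),sensors.read_time_s())
for n in("scene","side"): cv2.imwrite(f"pics/{n}1.png",cams.snapshot(n)["image"][:,:,::-1])
a=cv2.imread("pics/scene1.png")[170:350,150:310];b=cv2.imread("pics/side1.png")[230:380,200:340]
cv2.imwrite("pics/g.png",np.hstack([cv2.resize(a,(400,450)),cv2.resize(b,(400,450))]))
E
```

```text
F [0.4 1.1 0.3]
14.85280886117461 79.93161678314209 F [-0.6 -1.5  3.1] [-0.28049772 -0.30171954  0.2991351 ]
[-0.5 -0.4 -2.1] 14.611049849568527 5.5833
```

View pics/g.png

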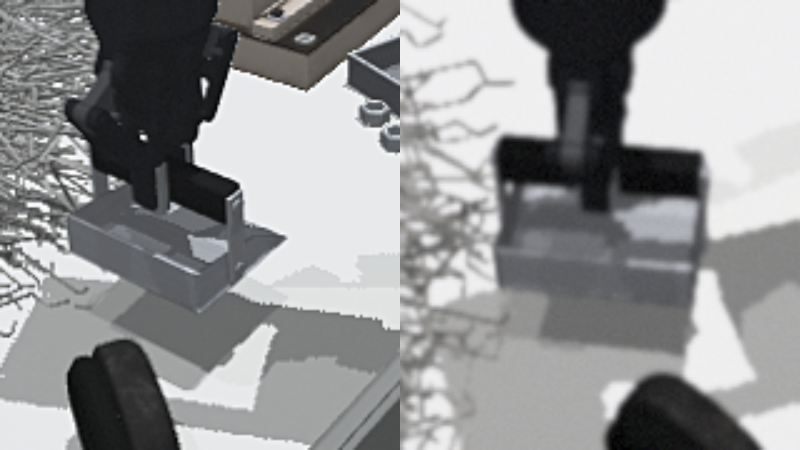

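The scoop hangs level in the fingers, gripped near the bar's middle, clear of the bench. Next comes the push.

```bash
cat >> h.py <<'E'
T=[472.4,-100.3,-.32]; Y=T[2]-np.pi/2
def sp(y,z,tilt=0,x=3): return pose(*tray2w(T,(x,y)),z,Y,tilt)
def go(y,z,tilt=0,v=100,x=3): p,q=sp(y,z,tilt,x); bot.move_linear(p,rot=q,v=v)
n_=np.array([np.sin(-T[2]),np.cos(T[2]),0])
def F(): f=np.array(sensors.read_force()); return round(f@n_,1),round(f[2],1)
E
python3 - <<'E'
from h import *
go(198,100,1,v=200); go(198,66,1,v=120); print(F())
for z in np.arange(62.5,57,-.5):
    go(198,z,1,v=40); f=F(); print(z,f)
    if f[1]>4: break
for y in (180,165,152,146,142,139,137,135,134,133,132,131,130,129,128,127,126):
    go(y,z,1,v=50); f=F(); print(y,f,np.round(sensors.read_eef_pos(),1)[:3])
    if f[0]>18: break
print(sensors.read_time_s(),z)
wrist("w2");
for n in("scene","side"): cv2.imwrite(f"pics/{n}2.png",cams.snapshot(n)["image"][:,:,::-1])
a=cv2.imread("pics/scene2.png")[150:270,250:410];b=cv2.imread("pics/side2.png")[140:260,230:390]
cv2.imwrite("pics/p.png",np.hstack([cv2.resize(a,(400,300)),cv2.resize(b,(400,300))]))
E
```

```text
(np.float64(0.9), np.float64(-1.4))
62.5 (np.float64(-0.6), np.float64(-2.1))
62.0 (np.float64(-0.1), np.float64(-1.7))
61.5 (np.float64(0.4), np.float64(0.1))
61.0 (np.float64(-0.4), np.float64(-0.3))
60.5 (np.float64(0.4), np.float64(1.2))
60.0 (np.float64(0.9), np.float64(5.8))
180 (np.float64(0.6), np.float64(5.7)) [532.9  69.2  41.6]
165 (np.float64(1.0), np.float64(6.2)) [528.2  55.   41.6]
152 (np.float64(2.1), np.float64(5.3)) [524.1  42.7  41.6]
146 (np.float64(2.6), np.float64(5.2)) [522.5  37.2  41.6]
142 (np.float64(3.0), np.float64(5.3)) [521.3  33.6  41.7]
139 (np.float64(2.7), np.float64(5.3)) [520.4  30.9  41.7]
137 (np.float64(4.5), np.float64(6.7)) [519.8  29.   41.7]
135 (np.float64(3.7), np.float64(6.8)) [519.2  27.2  41.7]
134 (np.float64(3.9), np.float64(5.9)) [519.   26.5  41.8]
133 (np.float64(4.0), np.float64(6.0)) [518.7  25.6  41.7]
132 (np.float64(5.3), np.float64(6.1)) [518.4  24.7  41.8]
131 (np.float64(5.2), np.float64(5.5)) [518.1  23.7  41.8]
130 (np.float64(4.7), np.float64(6.5)) [517.8  22.8  41.8]
129 (np.float64(5.3), np.float64(6.3)) [517.4  21.8  41.8]
128 (np.float64(5.6), np.float64(6.7)) [517.2  20.9  41.7]
127 (np.float64(4.7), np.float64(5.9)) [516.8  19.9  41.7]
126 (np.float64(5.1), np.float64(6.2)) [516.5  18.9  41.7]
13.625 60.0
```

View pics/p.png

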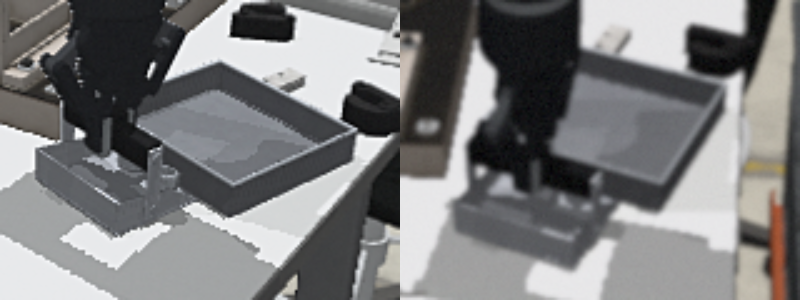

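View pics/w2.png

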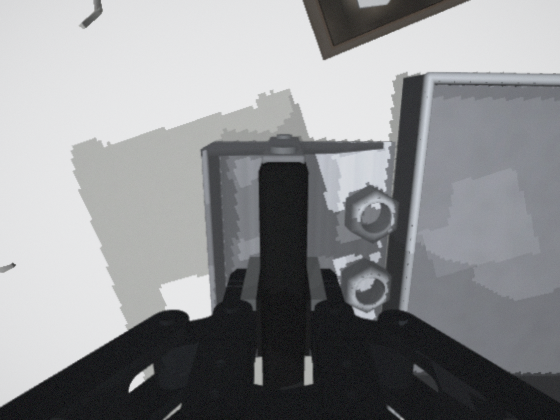

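The nuts are riding on the lip (375,212 and 368,287 in the wrist view). The lip is about 5 mm short of the wall, so I keep pushing until it touches.

```bash
python3 - <<'E'
from h import *
for y in np.arange(125,112,-1):
    go(y,60,1,v=40); f=F(); print(y,f)
    if f[0]>13: break
print(sensors.read_time_s())
s=wrist(); cv2.imwrite("pics/w3.png",cv2.resize(s["image"][60:360,140:540,::-1],None,fx=2,fy=2,interpolation=cv2.INTER_CUBIC))
E
```

```text
125 (np.float64(5.5), np.float64(6.4))
124 (np.float64(7.6), np.float64(6.4))
123 (np.float64(11.9), np.float64(7.9))
122 (np.float64(14.3), np.float64(8.5))
14.775
```

View pics/w3.png

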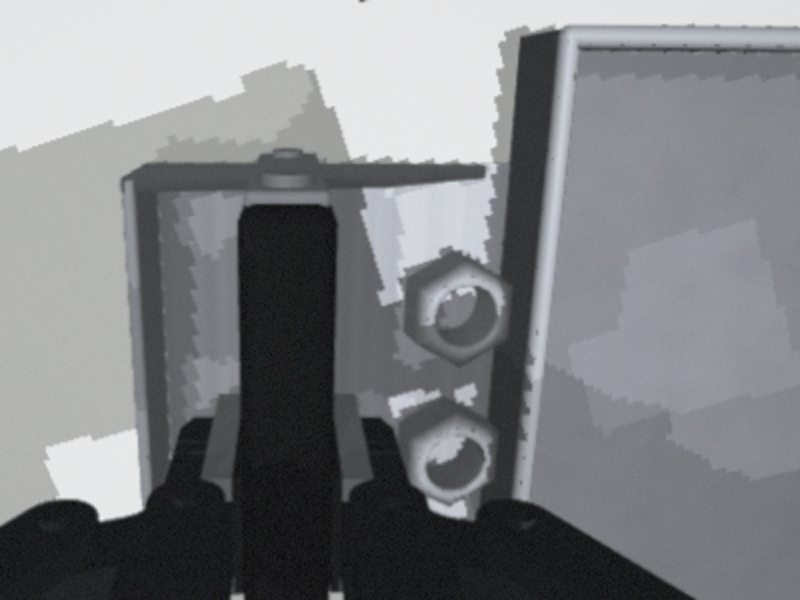

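The lip is close to the wall and both nuts sit mostly on the ramp (458,307 and 450,457), with the lip parallel to the wall. I'll press a little further, tilt back, lift, and check that the bench is clear.

```bash
python3 - <<'E'
from h import *
y=122
for y in np.arange(121,112,-1.):
    go(y,60,1,v=40); f=F(); print(y,f)
    if f[0]>28: break
yb=y+35
for ph in (4,9,14,19):
    c,s=np.cos(np.radians(ph)),np.sin(np.radians(ph))
    go(yb+.06*ph-(35*c-60*s),60.7+35*s+60*c-60,-ph,v=40); print(ph,F())
wrist("w4")
go(yb+15,130,-19,v=100); print(F(),sensors.read_time_s())
wrist("w5"); 
for n in("scene","side"): cv2.imwrite(f"pics/{n}5.png",cams.snapshot(n)["image"][:,:,::-1])
a=cv2.imread("pics/scene5.png",0)[205:245,270:355:2]
print("\n".join(" ".join(f"{v//10:2d}" for v in r) for r in a[::2]))
E
```

```text
121.0 (np.float64(16.9), np.float64(8.6))
120.0 (np.float64(19.5), np.float64(9.5))
119.0 (np.float64(20.7), np.float64(10.3))
118.0 (np.float64(24.6), np.float64(11.2))
117.0 (np.float64(27.4), np.float64(12.2))
116.0 (np.float64(30.9), np.float64(13.0))
4 (np.float64(24.0), np.float64(6.1))
9 (np.float64(20.0), np.float64(4.5))
14 (np.float64(14.9), np.float64(3.3))
19 (np.float64(8.3), np.float64(1.9))
(np.float64(-0.7), np.float64(-3.2)) 18.2833
 7  8  8  7  7 16 13 17 17 16 16 18  7  9  9  8  9 13  9  8 14 13 18 13 14 14 14 14 14 14 14 14 14 14 14 13 14 14 14 13 13 13 14
 8  7  7  7  8  7  6 21  8  7  6  9  8  9  9  7  9  8  9 18  6  5  7 21 14 14 14 14 14 14 14 14 13 13 13 13 13 13 13 14 14 14 14
24 12  7  7  7  7  7  7 12 11  9  8  9  9  8  9  9  9  9  6  6  6  6  5 11 19 14 14 14 14 14 14 14 14 14 14 14 14 14 14 14 14 14
23 23 25  6  7  7  7  8  7  9  9  9  9  9  9  9  9  7  6  5  6  6  6  6  6  5 16 16 14 14 14 14 14 14 14 14 14 14 14 14 14 14 14
23 23 23 24 17  7  7  7  7  9  9  9  9  9  9  7 10  9  5  6  6  6  6  6  6  6  5  8 19 11 14 14 14 14 14 14 14 14 14 14 14 14 14
2
[... 1233 characters left out ...]
1 21 21 21 21 21 21 23  9  6  6  6  6  6  6  5 14 22 21
13 16 14 13 14 14 15 10 10 10 10 10 10 10 10 10 10 10 10 10 10 10  9 22 21 21 21 21 21 21 21 21 21 25 12  6  5  4 13 22 21 23 23
16 16 16 16 13 14 15 10 10 10 10 10 10 10 10 10 10 10 10  9  8 23 22 21 21 21 21 21 21 21 21 21 21 21 23 24 23 22 24 23 23 23 23
16 16 16 16 16 10 10 10 10 10 10 10 10 10 10 10 10 10  8 22 21 21 21 21 21 21 21 21 21 21 21 21 21 21 21 21 21 21 21 21 21 21 21
14 13 14 14  9 10 13 10 10 10 10 10 10 10 10 10  8 23 22 21 21 21 21 21 21 21 21 21 21 21 21 21 21 21 21 21 21 21 21 21 21 21 21
14 13  9 10 10 10 10 10 10 10 10 10 10 13  9  7 21 21 21 21 21 21 21 21 21 21 21 21 21 21 21 21 21 21 21 21 21 21 21 21 21 21 21
```

```bash
python3 - <<'E'
from h import *
go(40,130,-19,v=110); print(F(),sensors.read_time_s())
wrist("w6")
go(15,108,10,v=30)
for t in (20,27,34,42,50):
    go(15,100,t,v=12); bot.wait(.1)
bot.wait(.3); print(F(),sensors.read_time_s())
wrist("w7")
go(15,140,50,v=100)
ims=[cv2.imread("pics/w5.png"),wrist("w8")["image"][:,:,::-1]]
for n,(r,c) in dict(scene=(145,250),side=(120,230)).items():
    im=cams.snapshot(n)["image"][:,:,::-1]; cv2.imwrite(f"pics/{n}8.png",im); ims.append(im[r:r+120,c:c+160])
ims=[cv2.resize(i,(400,300),interpolation=cv2.INTER_CUBIC) for i in ims]
cv2.imwrite("pics/last.png",np.vstack([np.hstack(ims[:2]),np.hstack(ims[2:])])); print(sensors.read_time_s())
E
```

```text
(np.float64(1.5), np.float64(-2.5)) 19.725
(np.float64(0.1), np.float64(-1.5)) 23.875
24.625
```

View pics/last.png

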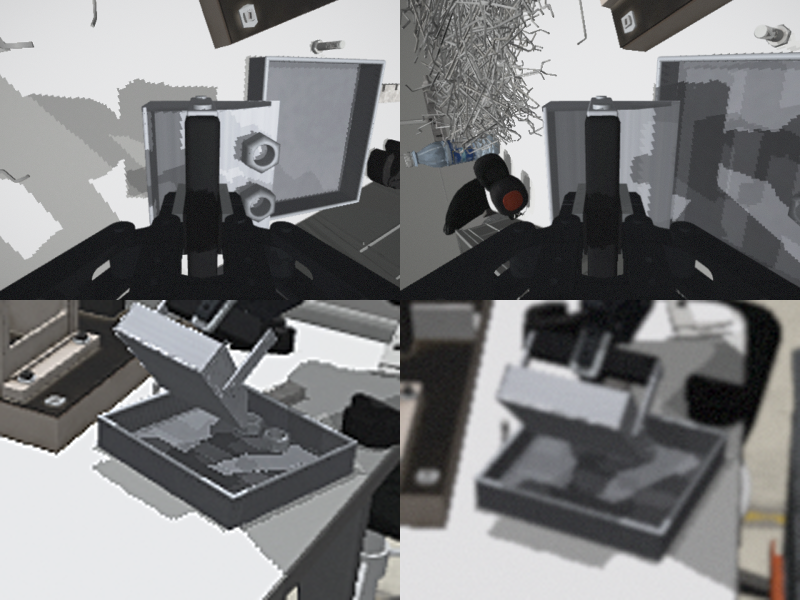

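The nuts lay on the scoop (top left), and the scoop is now empty. Scene view: two nuts on the tray floor (about 255,427 and 278,437), with the bench by the wall clear. Now I put the scoop down at its old place.

```bash
python3 - <<'E'
from h import *
go(40,160,0,v=40); go(190,150,0,v=180)
S=(498.5,272.); 
P=lambda z:pose(*S,z,-1.567)
p,q=P(110); bot.move_linear(p,rot=q,v=150)
bot.move_linear(P(66)[0],v=120); bot.wait(.1); f0=F()[1]
for z in np.arange(65,58.5,-.5):
    bot.move_linear(P(z)[0],v=25); f=F()[1]
    if f-f0>3.5: break
print(z,f0,f); bot.grip(85); bot.wait(.2); print(sensors.read_finger_gap(),F())
bot.move_linear(P(190)[0],v=130); print(sensors.read_time_s())
p,q=pose(420,150,330,-1.9); bot.move_ptp(p,q)
for n in("scene","side"): cv2.imwrite(f"pics/{n}9.png",cams.snapshot(n)["image"][:,:,::-1])
s=wrist("w9"); import pickle; pickle.dump(s,open("w9.pkl","wb"))
print(sensors.read_time_s())
# tray interior and scoop region vs the first pictures
for n,c in((("scene"),cams.snapshot("scene")),("side",cams.snapshot("side"))):
    d=cv2.absdiff(cv2.imread(f"pics/{n}0.png",0),cv2.imread(f"pics/{n}9.png",0))
    m=np.zeros_like(d); cv2.fillConvexPoly(m,proj(c,[[*tray2w(T,k),4] for k in((80,70),(-80,70),(-80,-70),(80,-70))]).astype(int),255)
    k,l,st,ce=cv2.connectedComponentsWithStats(((d>25)&(m>0)).astype(np.uint8)); print(n,st[1:,[2,3,4]].tolist(),ce[1:].round().tolist())
    px=proj(c,[[498.5+a,272+b,h] for a,b,h in((53,35,0),(-53,35,0),(53,35,30),(-53,35,30),(-53,-55,0))]); print("expected scoop px",px.round(1).tolist())
E
```

```text
60.5 -0.9 4.9
85.09857738061214 (np.float64(0.0), np.float64(0.8))
33.3583
34.3333
scene [[23, 17, 167]] [[354.0, 199.0]]
expected scoop px [[183.1, 296.8], [233.4, 322.6], [181.4, 282.7], [232.6, 308.2], [266.5, 291.3]]
side [[2, 2, 3], [1, 1, 1], [4, 3, 6], [3, 2, 4], [11, 5, 41], [2, 1, 2], [3, 2, 3], [12, 6, 48], [2, 1, 2]] [[308.0, 171.0], [311.0, 171.0], [315.0, 173.0], [324.0, 175.0], [312.0, 178.0], [326.0, 177.0], [330.0, 177.0], [326.0, 182.0], [284.0, 207.0]]
expected scoop px [[237.2, 345.8], [302.6, 352.5], [235.5, 334.5], [302.5, 341.2], [308.5, 308.7]]
```

```bash
python3 - <<'E'
from h import *
for n,(r0,r1,c0,c1) in dict(scene=(265,330,190,262),side=(295,352,232,306)).items():
    a=cv2.imread(f"pics/{n}0.png",0);b=cv2.imread(f"pics/{n}9.png",0)
    m=cv2.matchTemplate(b[r0-15:r1+15,c0-15:c1+15],a[r0:r1,c0:c1],cv2.TM_CCOEFF_NORMED); _,v,_,l=cv2.minMaxLoc(m)
    s=cams.snapshot(n); print(n,v,np.array(l)-15,(proj(s,[[498.5,272,30]])-proj(s,[[498.5,276.5,30]])).round(1))
E
```

```text
scene 0.8808279633522034 [ 1 -1] [[ 1.8 -1.5]]
side 0.8779051303863525 [ 0 -1] [[ 0.4 -2.2]]
```

The scoop stands flat as it did at first, the nuts are in the tray and the robot is clear of everything.

```bash
python3 -c "
from rig import job_done,sensors
print(sensors.read_time_s(),job_done())"
```

```text
the job is handed in; nothing more can be done
34.5333 None
```

The job is handed in at 34.5 s: camera checks showed both nuts in the tray and the scoop lying flat on the bench, clear of the tray.

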